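# Refit the sprung roller in the tube mixer

## Task

Put the loose black roller back into the empty place of the tube roller mixer: press its sprung pin (orange end) against the inner face of the tall blue end plate, bring the squeezed roller down between the two end plates until both pins spring out into their bearing pockets, then let go. Press gently, since the bearings are delicate, and leave the slide box, the jar and the beaker where they are.

Things in the scene. Friction and masses are not known exactly. Their poses are not given: they have to be found in the camera images.
- mixer: Tube roller mixer, fixed: white housing, x -150 to +50, y -100 to +100, deck 40 mm above bench. Origin at bench level below the middle of the empty place; z up; y along the place to the tall blue plate. Another roller (28 mm, black) stays 90 mm to -x at pocket height. Over 20 N from the loose roller or its pins harms the bearings.
- blue_plate (a point): Point at deck height (40 mm) on the flat inner face of the blue end plate (+y side, y = +67 mm, x = 0). Plate 46 mm wide in x, 14 mm thick; its top is 70 mm above its pocket's centre (146 to 176 mm above the bench), so the sprung pin can be pressed on it above the grey plate. Pocket in this face at x = 0: round, 12 mm wide, 5 mm deep.
- grey_plate (a point): Point at deck height (40 mm) on the inner face of the grey end plate (y = -67 mm, x = 0; 134 mm from the blue face). Same width, thickness and pocket, top only 13 mm above the pocket's centre. Both plates ride on one stiff lift, stopped anywhere: both pockets are equally high, centre 76 to 106 mm above the bench, NOT measured: find it by feel or sight. Brass bosses outside are level with it.
- roller: Loose black roller, 28 mm diameter, body 120 mm, 0.2 kg. Origin mid-axis; y along it to the sprung end (orange collar). Fixed 8 mm pin stands 4 mm out of the plain end (-y, white collar); sprung 8 mm pin stands 22 mm out of the orange end when free (146 mm overall). Seated: plain face on the grey plate, sprung pin at its pocket's bottom, pushed in 3 mm. Starts level, axis 45 mm above bench.
- plunger (a joint): How far the sprung pin is pushed into the roller, in m: 0 free, 0.016 at its hard stop. Spring force 0.5 N plus 0.45 N per mm. To pass level between the bare plate faces it must be pushed in by 12 to 16 mm (about 6 to 7.5 N); it springs out by 5 mm when it meets its pocket.
- plain_end (a point): Centre of the plain end face of the roller's body (white collar), 60 mm from the roller's middle, at the foot of the 4 mm fixed pin.
- sprung_end (a point): Centre of the other end face of the roller's body (orange collar), 60 mm from the roller's middle, from which the sprung pin stands out.
- rest: Green rest, fixed: foot 60 x 110 x 8 mm with two V saddles at y = -42 and +42 mm (10 mm wide) in which the roller lies along the rest's y axis. Origin at bench level under its middle. The roller is free to be gripped across its middle between the saddles.
- slide_box: Blue slide box 100 x 60 x 28 mm, loose, origin under its middle. To be left alone.
- stain_jar: Amber jar with black cap, 54 mm diameter, 75 mm high, loose, origin under its middle. To be left alone.
- beaker: Glass beaker 64 mm diameter, 85 mm high, loose, origin under its middle. To be left alone.
Mind the look-alikes: they are no part of the job. Of the things shaped like the roller, the black one is meant.

How it is judged:
On the way, in this order (a step that is already met when the one before it is completed fails the run):
1. the roller is lifted out of its rest (z of roller in the frame of rest above 0.075 m and contact force between roller and rest below 0.1 N), for 0.1 s.
2. the sprung pin is pushed in by 6 mm or more on the tall blue plate, with the roller over or in the empty place (value of joint plunger above 0.006 m and x of roller in the frame of mixer between -0.02 and 0.02 m and y of sprung_end in the frame of mixer above 0.03 m and contact force between roller and mixer above 1 N), for 0.1 s.
At the end, for the whole second after the job is handed in: Roller at rest in the empty place, orange end at the blue plate, both pins in their pockets: sprung pin in by 1.2 to 4.8 mm, plain face within 5 mm of the grey plate, middle within 5 mm of the centre line in x and 70 to 111 mm above the bench, axis within 0.06 rad of the mixer's y (value of joint plunger between 0.0012 and 0.0048 m and x of roller in the frame of mixer between -0.005 and 0.005 m and z of roller in the frame of mixer between 0.07 and 0.111 m and y of plain_end in the frame of mixer between -0.07 and -0.062 m and angle between the y axis of roller and the y axis of mixer, either way round below 0.06 rad and linear speed of roller below 0.02 m/s); the robot touches nothing.
It fails at once if the roller or its pins load the mixer with more than 20 N (contact force between roller and mixer above 20 N).
It fails at once if the slide box, the jar or the beaker is moved by more than 20 mm (distance of any of slide_box, stain_jar, beaker from where it was at the start of the episode above 0.02 m).
It also fails if it takes over 64 s, if anything falls off the work surface, if the arm or the gripper's body presses on something with over 40 N, if the wrist force passes 120 N, or if a joint passes its speed limit or range.

## Robot

A 7-joint arm with a two-finger parallel gripper is mounted at the origin on the work surface. World frame = base frame: x ahead of the robot, y to its left, z up, the work surface at z = 0. Lengths are in m, angles in rad, forces in N, time in s.
With the tool pointing down it reaches from about 0.4 to 0.875 m from the base axis. Payload 19.3 kg.
Tool frame: the origin (TCP) lies midway between the tips of the shut fingers; the grasp point (between the pads) lies 19 mm behind it; x points along the fingers, y is the direction in which the jaws open and shut, and the axes are right-handed (so a half turn about x gives the same grasp; the last joint's range is limited). The gripper opens to 85 mm and grips with 20 to 120 N. Pads are 22 mm wide; open, the fingers measure 114 mm over their backs; the gripper's body (76 mm by 85 mm) begins 54 mm behind the grasp point. The pads swing forward as they close: fully open they stand 13 mm farther back than shut.
Start: joints at [-1.416, 0.521, -0.036, 1.599, 0.021, 1.021, -0.113], TCP at [0.139, 0.609, 0.231] pointing down, gripper open.
Joint ranges: [-2.91, 2.91], [-0.3, 2.13], [-1.5, 1.42], [0.17, 2.43], [-1.26, 4.41], [0.16, 1.93], [-2.52, 2.52]. Speed limits (rad/s): [1.89, 1.89, 2.39, 2.39, 3.01, 3.01, 3.01].

## Interface

Orientations are given as [roll, pitch, yaw] about the fixed x, y, z axes, in that order (R = Rz(yaw) Ry(pitch) Rx(roll)).
In Python, from workcell import bot gives the robot as it stands. The module is installed in compiled form; this text tells all that it offers.
- The arm moves only by the tool servo_tool, never from a script. Its argument "targets" is a list of rows, each an object of numbers: "x", "y", "z": the shift along the tool's x, y, z as a fraction of full scale; "wx", "wy", "wz": the turn, a rotation vector about the tool's x, y, z as a fraction of full scale. A call has 1 to 12 rows; each row is the pose to reach, as a shift and turn from the pose measured when the call began, along the tool's axes at that moment, turning the shorter way round; what a row does not reach only later rows make up. Full scale, the value 1, is 40 cm for a shift and 360 degrees for a turn. A row lasts 1/8 s, in which the tool goes at most 62.5 mm and 10.7 degrees, less where a joint would pass 70% of its speed; a pose out of reach is approached as far as the arm can. A call with a number of a shift or a turn outside -1 to 1 is refused whole. A call with a gripper value outside its range is refused whole. "grip" is the gripper command: -1 is shut, 1 is fully open, values between are in proportion, set as the call begins (left out, the last holds). The fingers move at their own pace and stop on an object; "squeeze" is the grip in N (left out, the last holds). Time passes only in rows, so rows that repeat a pose let the fingers close. It gives the time, the measured TCP pose, the force and the opening at its end, in the units of the state.
- bot.observe(): the state, without advancing time (a new reading comes with each control period).
- bot.grab_frame(name): name is "side" or "top"; returns (picture, depth): 420x560x3 uint8, red, green, blue; 420x560 float32, m along the optical axis (not along the pixel's ray), 0 where there is no reading.
- bot.get_calibration(name): a dict with "intrinsics" (3x3 intrinsics, pixels), "R" (3x3) and "t" (3): a world point X has camera coordinates R X + t. Camera axes: x right, y down, z forward; pixel columns grow to the right and rows downward; lengths in m; the calibration is good to about 2 mm. A picture is of the moment at which its call begins. get_calibration takes no time and is no camera call.
- bot.job_done(): hands the job in, once; it reports no verdict.
Trained networks look in the newest picture that a camera, given by its name, has taken for a name from the list of things; names that differ only in an ending like _2 or _b are one class to them, and where a whole thing is asked for, a point or a joint stands for the part that bears it (a point fixed in the world has none). Each returns a list of dicts, best first, with "confidence" (0 to 1); they miss things now and then, are a little off and sometimes report something else, mostly with a low value. They report only what shows in the picture. A call takes as long as a camera call. They do not tell look-alikes from the thing itself.
- bot.trace(camera, target): "mask" (420x560 bool, what is visible of it) and "pixel" ([column, row] in pixels, amid what is visible of it).
The state is a dict: "clock": time; "qpos": joint angles; "qd": joint speeds; "joint_efforts": joint torques, N m; "position": TCP position; "tool_rot": TCP orientation; "force": force on the tool from outside, world axes, zero at the start; "moment": the same for the moment, N m; "grip_width": finger opening in m.
Only numpy, scipy, OpenCV 4.12 (cv2) and the standard library are available. Lean on these libraries where they do the work, as an engineer would, in place of code of your own. Each camera call takes 0.05 s, during which the arm holds its last target. There are 200 camera calls.

## Working session

There is one attempt and no reset: what is moved stays moved. The work goes in short steps, Python scripts to look and compute and a tool call to move; the robot and the scene stay as the last step left them, time stands still between calls to the robot, and variables do not carry over. Pictures are saved under pics/ and viewed, on a budget of 10 in all, crops included, one or two more only if the job needs it, and the job is handed in when it is done.

Besides the shell and the picture viewer there is one more tool, called after "Emit:" as a command line: name --argument value ..., lists and objects as JSON in quotes. servo_tool: Moves the arm, as the interface text tells. Shift numbers are shares of 40 cm and turn numbers shares of 360 degrees, none past 1 either way. Its arguments: {"type":"object","properties":{"targets":{"type":"array"},"grip":{"type":"number"},"squeeze":{"type":"number"}},"required":["targets"]}

```bash
mkdir -p pics; cat > h.py <<'E'
import numpy as np, cv2
from workcell import bot
def cloud(name,depth):
    c=bot.get_calibration(name);K=c["intrinsics"];K=np.array(K);R=np.array(c["R"]);t=np.array(c["t"])
    v,u=np.mgrid[0:420,0:560]
    P=np.stack([(u-K[0,2])/K[0,0]*depth,(v-K[1,2])/K[1,1]*depth,depth],-1)
    return (P-t)@R
E
python3 - <<'E'
from h import *
s=bot.observe();print({k:np.round(v,3).tolist() for k,v in s.items()})
for n in("side","top"):
    p,d=bot.grab_frame(n);cv2.imwrite(f"pics/{n}0.png",p[:,:,::-1]);W=cloud(n,d);np.savez(f"{n}0.npz",p=p,W=W,d=d)
    c=bot.get_calibration(n);print(n,np.round(-np.array(c["R"]).T@c["t"],3),np.round(c["R"],2).tolist(),np.round(c["intrinsics"],1).tolist())
    for k in("roller","rest","mixer","plunger"):
        for r in bot.trace(n,k)[:3]:
            m=r["mask"]&(d>0);print(n,k,round(r["confidence"],2),np.round(r["pixel"]),m.sum(),np.round(np.median(W[m],0),3))
E
```

```text
{'clock': 0.0, 'qpos': [-1.416, 0.522, -0.036, 1.6, 0.021, 1.021, -0.113], 'qd': [-0.001, 0.0, 0.001, 0.001, -0.0, -0.001, 0.002], 'joint_efforts': [-0.001, -92.713, 1.979, -36.993, 0.018, 0.008, -0.0], 'position': [0.139, 0.609, 0.231], 'tool_rot': [-1.495, 1.57, -1.719], 'force': [0.196, 0.324, 0.785], 'moment': [0.025, 0.009, 0.01], 'grip_width': 0.085}
side [ 0.333 -0.921  0.894] [[0.98, -0.2, 0.0], [-0.14, -0.69, -0.71], [0.15, 0.69, -0.71]] [[450.5, 0.0, 275.4], [0.0, 450.5, 209.0], [0.0, 0.0, 1.0]]
side roller 0.78 [295. 345.] 740 [ 0.473 -0.465  0.026]
side roller 0.72 [262. 274.] 500 [ 0.437 -0.286  0.057]
side roller 0.66 [196. 264.] 604 [ 0.291 -0.209  0.024]
side rest 0.84 [259. 280.] 555 [ 0.424 -0.282  0.009]
side rest 0.67 [362. 283.] 996 [ 0.654 -0.37   0.058]
side rest 0.45 [264. 269.] 498 [ 0.437 -0.282  0.057]
side mixer 0.7 [280. 162.] 4260 [0.552 0.086 0.041]
side plunger 0.39 [280. 370.] 29 [ 0.43  -0.513  0.019]
top [ 0.231 -0.121  1.379] [[-0.02, -1.0, 0.0], [-0.98, 0.02, -0.19], [0.19, -0.0, -0.98]] [[545.2, 0.0, 275.5], [0.0, 545.2, 218.9], [0.0, 0.0, 1.0]]
top roller 0.8 [338. 241.] 502 [ 0.435 -0.28   0.057]
top roller 0.76 [409. 227.] 526 [ 0.47  -0.46   0.025]
top roller 0.62 [308. 302.] 589 [ 0.291 -0.204  0.025]
top rest 0.7 [333. 240.] 593 [ 0.436 -0.272  0.056]
top rest 0.56 [336. 244.] 540 [ 0.422 -0.277  0.009]
top mixer 0.61 [180. 202.] 6631 [0.549 0.12  0.04 ]
top plunger 0.44 [178. 198.] 6549 [0.549 0.119 0.04 ]
top plunger 0.22 [373. 153.] 634 [ 0.662 -0.372  0.051]
```

View pics/top0.png

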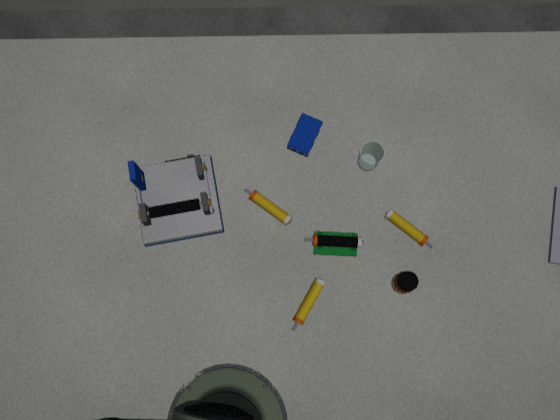

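View pics/side0.png

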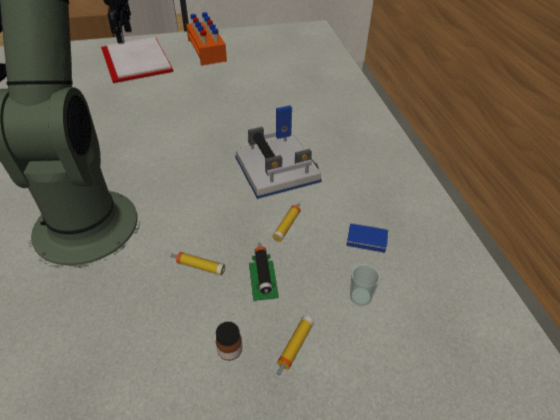

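The top view shows the black roller at (338,241) on the green rest, with its orange end to the left. The mixer is at (180,200), the blue plate at (137,175) and the grey plate at (200,167). The yellow rollers are look-alikes.

```bash
python3 - <<'E'
from h import *
for n in("side","top"):
    f=np.load(n+"0.npz");W=f["W"];p=f["p"].astype(int);d=f["d"];r,g,b=p[...,0],p[...,1],p[...,2];ok=d>0
    print(n)
    box=ok&(W[...,0]>.38)&(W[...,0]<.75)&(W[...,1]>-.1)&(W[...,1]<.35)
    m=box&(abs(W[...,2]-.04)<.006)
    rc=cv2.minAreaRect(W[m][:,:2].astype(np.float32)); print("deck",m.sum(),rc, "med z",np.median(W[m][:,2]))
    bl=box&(W[...,2]>.06)&(b>r+40)
    q=W[bl]; print("blue",bl.sum(),"zmax",np.sort(q[:,2])[-5:].round(4),"mean",q.mean(0).round(4))
    t=q[q[:,2]>np.percentile(q[:,2],97)-.006];print(" top rect",cv2.minAreaRect(t[:,:2].astype(np.float32)),len(t))
    hi=box&(W[...,2]>.06)&~bl
    L=cv2.connectedComponents(hi.astype(np.uint8))
    for i in range(1,L[0]):
        q=W[L[1]==i]
        if len(q)>15: print(" comp",len(q),"mean",q.mean(0).round(4),"z95",np.percentile(q[:,2],[50,90,97]).round(4),p[L[1]==i].mean(0).round())
    rb=ok&(abs(W[...,0]-.437)<.06)&(abs(W[...,1]+.28)<.13)
    q=W[rb&(W[...,2]>.048)&(r<60)&(g<60)&(b<60)]; print("black",len(q),cv2.minAreaRect(q[:,:2].astype(np.float32)),np.percentile(q[:,2],[50,90,98]).round(4))
    q=W[rb&(r>g+50)&(W[...,2]>.02)];print("orange",len(q),q.mean(0).round(4))
    q=W[rb&(r>110)&(abs(r-b)<30)&(W[...,2]>.035)];print("white/pin",len(q),[x.round(4).tolist() for x in (q[q[:,1]<-.28].mean(0),q[q[:,1]>-.28].mean(0))])
    q=W[rb&(g>r+30)&(g>b+20)&(W[...,2]<.02)];print("foot",len(q),cv2.minAreaRect(q[:,:2].astype(np.float32)))
    if n=="top":
        c=cv2.resize(f["p"][130:260,120:250],None,fx=4,fy=4,interpolation=2);cv2.imwrite("pics/crop1.png",c[:,:,::-1])
    else:
        c=cv2.resize(f["p"][90:210,220:340],None,fx=5,fy=5,interpolation=2);cv2.imwrite("pics/crop2.png",c[:,:,::-1])
E
```

```text
side
deck 2014 ((0.5597206950187683, 0.12498129159212112), (0.21084992587566376, 0.20421935617923737), 9.768426895141602) med z 0.04027631095123319
blue 388 zmax [0.1697 0.1698 0.1698 0.1702 0.171 ] mean [0.5909 0.2002 0.1252]
 top rect ((0.5919376611709595, 0.20372629165649414), (0.045838117599487305, 0.01874045468866825), 5.865903854370117) 55
 comp 1180 mean [0.5464 0.0925 0.096 ] z95 [0.1001 0.1133 0.1155] [72. 69. 66.]
 comp 37 mean [0.5943 0.2013 0.0962] z95 [0.0949 0.1054 0.1099] [57. 56. 66.]
black 379 ((0.43774154782295227, -0.2822237014770508), (0.11040815711021423, 0.02729990892112255), 86.2367935180664) [0.0575 0.0604 0.0616]
orange 32 [ 0.44   -0.2225  0.0577]
white/pin 46 [[0.432, -0.3305, 0.0577], [0.4471, -0.2045, 0.049]]
foot 491 ((0.4375079274177551, -0.27816981077194214), (0.10891234129667282, 0.058930352330207825), 86.49607849121094)
top
deck 4331 ((0.5587476491928101, 0.12360841035842896), (0.2088639885187149, 0.20011094212532043), 9.69095230102539) med z 0.039203074430448376
blue 302 zmax [0.1713 0.1716 0.1719 0.1731 0.1733] mean [0.5861 0.2007 0.1389]
 top rect ((0.5908355712890625, 0.20384524762630463), (0.044266022741794586, 0.01452601421624422), 8.54333782196045) 106
 comp 1359 mean [0.5325 0.1065 0.1023] z95 [0.1077 0.1138 0.116 ] [51. 50. 50.]
 comp 18 mean [0.6137 0.202  0.1295] z95 [0.136  0.1672 0.1682] [66. 74. 93.]
 comp 20 mean [0.5933 0.1978 0.0919] z95 [0.0936 0.1035 0.11  ] [45. 47. 53.]
black 410 ((0.436562180519104, -0.278030127286911), (0.09681037068367004, 0.027096247300505638), 85.51264953613281) [0.0567 0.0608 0.0625]
orange 32 [ 0.4383 -0.2223  0.0567]
white/pin 41 [[0.4313, -0.332, 0.057], [nan, nan, nan]]
foot 434 ((0.436469703912735, -0.2780643105506897), (0.10794036835432053, 0.058447252959012985), 86.04803466796875)<stdin>:19: RuntimeWarning: Mean of empty slice.
  ret = um.true_divide(
```

View pics/crop2.png

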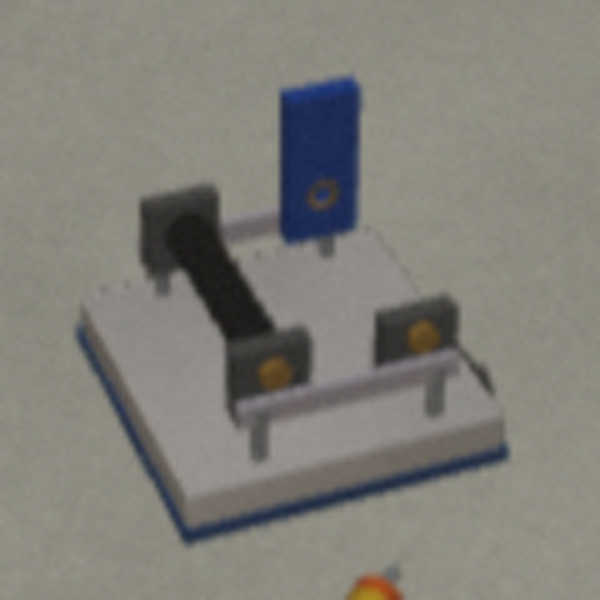

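```bash
cat >> h.py <<'E'
from scipy.spatial.transform import Rotation as Ro
def pose():
    s=bot.observe();return np.array(s["position"]),Ro.from_euler("xyz",s["tool_rot"]).as_matrix(),s
def rows(wps):
    "wps: (x,y,z,jaw angle deg): tool down, tool y along angle"
    p,R,s=pose();print("t",round(s["clock"],2),"tcp",p.round(4),"jaw",np.degrees(np.arctan2(R[1,1],R[0,1])).round(2),"xdir",R[:,0].round(3),"F",np.round(s["force"],2),"w",round(s["grip_width"],4))
    for x,y,z,a in wps:
        a=np.radians(a);X=np.array([0,0,-1.]);Y=np.array([np.cos(a),np.sin(a),0]);T=np.stack([X,Y,np.cross(X,Y)],1)
        d=R.T@(np.array([x,y,z])-p)/.4;w=Ro.from_matrix(R.T@T).as_rotvec()/(2*np.pi)
        print([x,y,z],"->",d.round(4),w.round(4))
E
python3 - <<'E'
from h import *
rows([(.42,.45,.30,-4),(.56,.1,.3,-4),(.437,-.278,.2,-4),(.42,.45,.30,176)])
from scipy.optimize import minimize
def ang(q,w,h):  # best-fit rectangle yaw by robust extents
    best=[]
    for a in np.radians(np.arange(6,14,.25)):
        u=q@[np.cos(a),np.sin(a)];v=q@[-np.sin(a),np.cos(a)]
        e=[np.percentile(z,k) for z in(u,v) for k in(1,99)];best.append(((e[1]-e[0])*(e[3]-e[2]),a,e))
    _,a,e=min(best,key=lambda t:t[0]);return np.degrees(a),np.round(e,4)
a=np.radians(9.7);ex=np.array([np.cos(a),np.sin(a)]);ey=np.array([-ex[1],ex[0]]);O=np.array([.6083,.1327])
for n in("side","top"):
    f=np.load(n+"0.npz");W=f["W"];p=f["p"].astype(int);d=f["d"];ok=d>0
    box=ok&(W[...,0]>.38)&(W[...,0]<.75)&(W[...,1]>-.1)&(W[...,1]<.35)
    q=W[box&(abs(W[...,2]-.04)<.004)][:,:2];print(n,"deck",ang(q,.2,.2))
    M=np.concatenate([(W[...,:2]-O)@np.stack([ex,ey],1),W[...,2:]],-1)
    def st(nm,m):
        q=M[m];print(nm,len(q),"x",np.percentile(q[:,0],[2,50,98]).round(4),"y",np.percentile(q[:,1],[2,50,98]).round(4),"z",np.percentile(q[:,2],[2,50,95,99]).round(4))
    x,y,z=M[...,0],M[...,1],M[...,2]
    st("blue",box&(z>.075)&(y>.055)&(abs(x)<.04));st("bluetop",box&(z>.163)&(y>.05))
    st("grey0",box&(z>.075)&(y<-.05)&(abs(x)<.04));st("greyB+",box&(z>.075)&(y>.055)&(x<-.055));st("greyB-",box&(z>.075)&(y<-.055)&(x<-.055))
    st("rollB",box&(z>.075)&(abs(y)<.045)&(x<-.055))
    br=box&(p[...,0]>p[...,2]+35)&(z>.06);st("brass",br&(x>-.04));st("brassB",br&(x<-.05))
    q=M[box&(z>.075)&(abs(y)<.045)&(x<-.055)];c=np.polyfit(q[:,1],q[:,0],1);print("rollB slope deg",np.degrees(np.arctan(c[0])))
    q=M[box&(z>.12)&(z<.165)&(y>.05)&(y<.075)&(abs(x)<.018)];c=np.polyfit(q[:,0],q[:,1],1);print("blue face y0,slope",c[1].round(4),np.degrees(c[0]).round(2))
E
```

```text
t 0.5 tcp [0.1393 0.6092 0.2313] jaw 77.12 xdir [-0. -0. -1.] F [-0.56  0.22 -0.04] w 0.0852
[0.42, 0.45, 0.3] -> [-0.1718 -0.2317  0.7727] [0.2253 0.     0.    ]
[0.56, 0.1, 0.3] -> [-0.1718 -1.0066  1.309 ] [0.2253 0.     0.    ]
[0.437, -0.278, 0.2] -> [ 0.0783 -1.9964  1.2199] [0.2253 0.     0.    ]
[0.42, 0.45, 0.3] -> [-0.1718 -0.2317  0.7727] [-0.2747 -0.      0.    ]
side deck (np.float64(9.75), array([ 0.4692,  0.6662, -0.0718,  0.1247]))
blue 467 x [-0.0283 -0.0062  0.0185] y [0.0648 0.0695 0.0833] z [0.0774 0.1266 0.1685 0.1698]
bluetop 67 x [-0.0269 -0.0043  0.0183] y [0.0645 0.0726 0.085 ] z [0.1642 0.1678 0.1699 0.1705]
grey0 257 x [-0.037  -0.0083  0.0191] y [-0.0888 -0.0798 -0.0669] z [0.0763 0.0968 0.1125 0.1137]
greyB+ 163 x [-0.1166 -0.1009 -0.0596] y [0.0583 0.0704 0.0855] z [0.0769 0.1078 0.1161 0.1169]
greyB- 290 x [-0.1167 -0.0954 -0.0603] y [-0.0882 -0.0795 -0.059 ] z [0.0762 0.0991 0.1151 0.1167]
rollB 196 x [-0.107  -0.0982 -0.0823] y [-0.0438 -0.0012  0.0437] z [0.0972 0.1097 0.1138 0.1147]
brass 28 x [-0.0105 -0.0048  0.0033] y [-0.0882 -0.0845 -0.0788] z 
[... 412 characters left out ...]
0733 0.0801] z [0.1638 0.1673 0.1711 0.1729]
grey0 208 x [-0.0364 -0.0104  0.0178] y [-0.0875 -0.0786 -0.0677] z [0.0774 0.1074 0.1141 0.1161]
greyB+ 236 x [-0.1175 -0.097  -0.0588] y [0.0561 0.071  0.0857] z [0.0771 0.1096 0.1165 0.118 ]
greyB- 262 x [-0.1174 -0.0959 -0.0596] y [-0.0876 -0.0771 -0.0564] z [0.0779 0.1077 0.1162 0.1187]
rollB 441 x [-0.108  -0.0971 -0.0822] y [-0.0434 -0.      0.0431] z [0.0961 0.1085 0.1135 0.1161]
brass 17 x [-0.0133 -0.0089  0.0005] y [-0.087  -0.084   0.0667] z [0.0987 0.1028 0.1076 0.1087]
brassB 26 x [-0.1022 -0.096  -0.0891] y [-0.0875 -0.0822  0.0864] z [0.0995 0.1042 0.1079 0.1087]
rollB slope deg -0.031347930713410695
blue face y0,slope 0.0676 -1.82
```

Emit:
servo_tool --targets '[{"x": -0.17,"y": -0.232,"z": 0.773,"wx": 0.12},{"x": -0.17,"y": -0.232,"z": 0.773,"wx": 0.12},{"x": -0.17,"y": -0.232,"z": 0.773,"wx": 0.2253},{"x": -0.17,"y": -0.232,"z": 0.773,"wx": 0.2253},{"x": -0.17,"y": -0.232,"z": 0.773,"wx": 0.2253},{"x": -0.17,"y": -0.232,"z": 0.773,"wx": 0.2253},{"x": -0.17,"y": -0.232,"z": 0.773,"wx": 0.2253},{"x": -0.17,"y": -0.232,"z": 0.773,"wx": 0.2253}]' --grip 1

```text
$.targets[0]: bad value
```

```bash
python3 - <<'E'
from h import *
rows([(.55,.1,.3,-3.9),(.54,.08,.3,-3.9)])
print(np.round(pose()[2]["qpos"],2))
E
```

```text
t 0.5 tcp [0.1393 0.6092 0.2313] jaw 77.12 xdir [-0. -0. -1.] F [-0.56  0.22 -0.04] w 0.0852
[0.55, 0.1, 0.3] -> [-0.1718 -1.0122  1.2846] [0.225 0.    0.   ]
[0.54, 0.08, 0.3] -> [-0.1718 -1.0665  1.2714] [0.225 0.    0.   ]
[-1.42  0.52 -0.04  1.6   0.02  1.02 -0.11]
```

Emit:
servo_tool --targets '[{"x": -0.17,"y": -0.232,"z": 0.773,"wx": 0.12,"wy": 0,"wz": 0},{"x": -0.17,"y": -0.232,"z": 0.773,"wx": 0.12,"wy": 0,"wz": 0},{"x": -0.17,"y": -0.232,"z": 0.773,"wx": 0.225,"wy": 0,"wz": 0},{"x": -0.17,"y": -0.232,"z": 0.773,"wx": 0.225,"wy": 0,"wz": 0},{"x": -0.17,"y": -0.232,"z": 0.773,"wx": 0.225,"wy": 0,"wz": 0},{"x": -0.17,"y": -0.232,"z": 0.773,"wx": 0.225,"wy": 0,"wz": 0},{"x": -0.17,"y": -0.232,"z": 0.773,"wx": 0.225,"wy": 0,"wz": 0},{"x": -0.17,"y": -0.232,"z": 0.773,"wx": 0.225,"wy": 0,"wz": 0}]' --grip 1

```text
clock: 1.5
position: [0.4203, 0.4497, 0.2993]
tool_rot: [0.344, 1.571, -1.3]
force: [-0.0, 0.6, -0.6]
grip_width: 0.0854
```

```bash
python3 - <<'E'
from h import *
rows([(.55,.1,.3,-3.9),(.52,.06,.3,-3.9)])
print(np.round(pose()[2]["qpos"],2))
E
```

```text
t 1.5 tcp [0.4203 0.4497 0.2993] jaw -4.18 xdir [ 0. -0. -1.] F [-0.05  0.57 -0.64] w 0.0854
[0.55, 0.1, 0.3] -> [-0.0017  0.3872  0.8483] [-0.0008  0.     -0.    ]
[0.52, 0.06, 0.3] -> [-0.0017  0.3197  0.9535] [-0.0008  0.     -0.    ]
[-1.16  0.47  0.36  1.56 -0.18  1.15 -0.83]
```

Emit:
servo_tool --targets '[{"x": 0,"y": 0.387,"z": 0.848,"wx": 0,"wy": 0,"wz": 0},{"x": 0,"y": 0.387,"z": 0.848,"wx": 0,"wy": 0,"wz": 0},{"x": 0,"y": 0.387,"z": 0.848,"wx": 0,"wy": 0,"wz": 0},{"x": 0,"y": 0.387,"z": 0.848,"wx": 0,"wy": 0,"wz": 0},{"x": 0,"y": 0.387,"z": 0.848,"wx": 0,"wy": 0,"wz": 0},{"x": 0,"y": 0.387,"z": 0.848,"wx": 0,"wy": 0,"wz": 0},{"x": 0,"y": 0.35,"z": 0.95,"wx": 0,"wy": 0,"wz": 0}]'

```text
clock: 2.38
position: [0.5332, 0.0574, 0.2991]
tool_rot: [0.563, 1.569, -1.084]
force: [-0.6, 0.3, -0.4]
grip_width: 0.0851
```

```bash
python3 - <<'E'
from h import *
rows([(.437,-.278,.16,-3.9),(.437,-.278,.026,-3.9)])
print(np.round(pose()[2]["qpos"],2))
E
```

```text
t 2.38 tcp [0.5332 0.0574 0.2991] jaw -4.34 xdir [ 0.001 -0.001 -1.   ] F [-0.65  0.33 -0.36] w 0.0851
[0.437, -0.278, 0.16] -> [ 0.3487 -0.1766  0.8539] [-0.0012  0.0002 -0.0001]
[0.437, -0.278, 0.026] -> [ 0.6837 -0.1769  0.8535] [-0.0012  0.0002 -0.0001]
[-0.58  0.34  0.48  1.77 -0.17  1.08 -0.12]
```

Emit:
servo_tool --targets '[{"x": 0.3,"y": -0.177,"z": 0.854,"wx": -0.001,"wy": 0,"wz": 0},{"x": 0.3,"y": -0.177,"z": 0.854,"wx": -0.001,"wy": 0,"wz": 0},{"x": 0.3,"y": -0.177,"z": 0.854,"wx": -0.001,"wy": 0,"wz": 0},{"x": 0.35,"y": -0.177,"z": 0.854,"wx": -0.001,"wy": 0,"wz": 0},{"x": 0.35,"y": -0.177,"z": 0.854,"wx": -0.001,"wy": 0,"wz": 0},{"x": 0.35,"y": -0.177,"z": 0.854,"wx": -0.001,"wy": 0,"wz": 0},{"x": 0.35,"y": -0.177,"z": 0.854,"wx": -0.001,"wy": 0,"wz": 0},{"x": 0.35,"y": -0.177,"z": 0.854,"wx": -0.001,"wy": 0,"wz": 0},{"x": 0.35,"y": -0.177,"z": 0.854,"wx": -0.001,"wy": 0,"wz": 0}]'

```text
clock: 3.5
position: [0.4377, -0.2769, 0.1599]
tool_rot: [1.028, 1.569, -0.611]
force: [1.4, -0.7, -0.2]
grip_width: 0.0853
```

```bash
python3 - <<'E'
from h import *
rows([(.437,-.278,.025,-3.9)])
p,d=bot.grab_frame("side");cv2.imwrite("pics/s3.png",cv2.resize(p[200:340,180:360],None,fx=4,fy=4,interpolation=2)[:,:,::-1])
E
```

```text
t 3.5 tcp [ 0.4377 -0.2769  0.1599] jaw -3.87 xdir [ 0.001 -0.001 -1.   ] F [ 1.39 -0.7  -0.19] w 0.0853
[0.437, -0.278, 0.025] -> [ 0.3373 -0.0021  0.0026] [ 0.0001  0.0001 -0.0002]
```

View pics/s3.png

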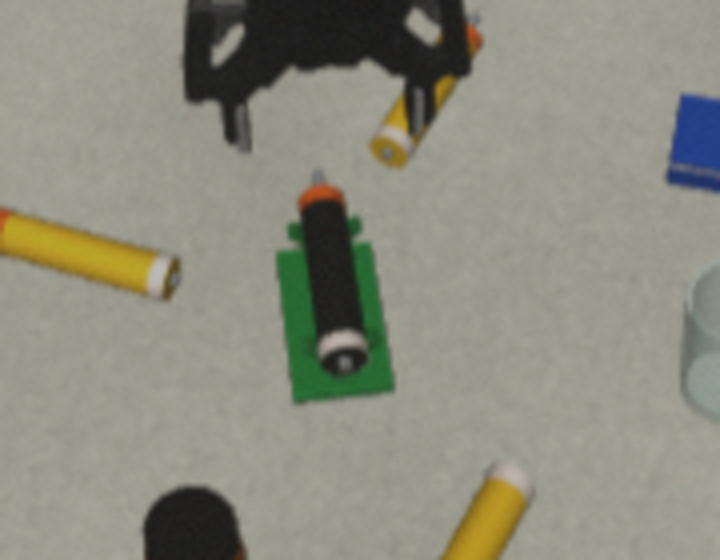

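The gripper hangs above the roller with its jaws across it, pads near (237,135) and (418,120) in the crop. The way down is clear.

Emit:
servo_tool --targets '[{"x": 0.15,"y": -0.002,"z": 0.0025,"wx": 0,"wy": 0,"wz": 0},{"x": 0.25,"y": -0.002,"z": 0.0025,"wx": 0,"wy": 0,"wz": 0},{"x": 0.31,"y": -0.002,"z": 0.0025,"wx": 0,"wy": 0,"wz": 0},{"x": 0.337,"y": -0.002,"z": 0.0025,"wx": 0,"wy": 0,"wz": 0},{"x": 0.337,"y": -0.002,"z": 0.0025,"wx": 0,"wy": 0,"wz": 0}]'

```text
clock: 4.18
position: [0.4374, -0.2776, 0.0254]
tool_rot: [1.076, 1.569, -0.562]
force: [0.0, -0.2, 0.8]
grip_width: 0.0856
```

Emit:
servo_tool --targets '[{"x": 0,"y": 0,"z": 0,"wx": 0,"wy": 0,"wz": 0},{"x": 0,"y": 0,"z": 0,"wx": 0,"wy": 0,"wz": 0},{"x": 0,"y": 0,"z": 0,"wx": 0,"wy": 0,"wz": 0},{"x": 0,"y": 0,"z": 0,"wx": 0,"wy": 0,"wz": 0},{"x": 0,"y": 0,"z": 0,"wx": 0,"wy": 0,"wz": 0},{"x": 0,"y": 0,"z": 0,"wx": 0,"wy": 0,"wz": 0},{"x": 0,"y": 0,"z": 0,"wx": 0,"wy": 0,"wz": 0},{"x": 0,"y": 0,"z": 0,"wx": 0,"wy": 0,"wz": 0}]' --grip -1 --squeeze 80

```text
clock: 5.18
position: [0.4377, -0.2776, 0.0259]
tool_rot: [1.221, 1.568, -0.416]
force: [-2.0, 2.3, 12.2]
grip_width: 0.0263
```

```bash
python3 - <<'E'
from h import *
rows([(.437,-.278,.12,-3.9),(.437,-.278,.26,-3.9),])
E
```

```text
t 5.17 tcp [ 0.4377 -0.2776  0.0259] jaw -3.81 xdir [ 0.002 -0.001 -1.   ] F [-1.98  2.32 12.19] w 0.0263
[0.437, -0.278, 0.12] -> [-0.2352 -0.0011  0.0013] [ 0.0003  0.0001 -0.0004]
[0.437, -0.278, 0.26] -> [-5.852e-01 -2.000e-04  1.600e-03] [ 0.0003  0.0001 -0.0004]
```

Emit:
servo_tool --targets '[{"x": -0.05,"y": 0,"z": 0,"wx": 0,"wy": 0,"wz": 0},{"x": -0.15,"y": 0,"z": 0,"wx": 0,"wy": 0,"wz": 0},{"x": -0.25,"y": 0,"z": 0,"wx": 0,"wy": 0,"wz": 0},{"x": -0.35,"y": 0,"z": 0,"wx": 0,"wy": 0,"wz": 0},{"x": -0.5,"y": 0,"z": 0,"wx": 0,"wy": 0,"wz": 0},{"x": -0.5,"y": 0,"z": 0,"wx": 0,"wy": 0,"wz": 0}]'

```text
clock: 5.92
position: [0.4385, -0.2783, 0.2295]
tool_rot: [1.286, 1.562, -0.351]
force: [0.1, -0.2, -2.0]
grip_width: 0.026
```

```bash
cat >> h.py <<'E'
O=np.array([.6036,.1329]);YAW=9.4
def mix(x,y):
    a=np.radians(YAW);return O+x*np.array([np.cos(a),np.sin(a)])+y*np.array([-np.sin(a),np.cos(a)])
def rollpts(tag):
    "roller in the hand: orange/white collar centroids from both views, and black axis fit"
    P,R,s=pose()
    for n in("side","top"):
        p,d=bot.grab_frame(n);W=cloud(n,d);q=p.astype(int);r,g,b=q[...,0],q[...,1],q[...,2]
        near=(d>0)&(np.linalg.norm(W[...,:2]-P[:2],axis=-1)<.1)&(abs(W[...,2]-P[2]-.019)<.04)
        for nm,m in(("orange",near&(r>g+50)),("white",near&(r>110)&(abs(r-b)<35))):
            v=W[m];L=(v-P)@R
            if len(v): print(n,nm,len(v),"world",v.mean(0).round(4),"tool",L.mean(0).round(4),"zrange",L[:,2].min().round(4),L[:,2].max().round(4),"top z",np.percentile(v[:,2],95).round(4))
        cv2.imwrite(f"pics/{n}_{tag}.png",p[:,:,::-1]);np.savez(f"{n}_{tag}.npz",p=p,W=W,d=d)
E
python3 - <<'E'
from h import *
rollpts("lift")
rows([(*mix(0,-.04),.24,9.4),(.5,-.12,.24,9.4)])
f=np.load("side_lift.npz");P,R,s=pose();c=bot.get_calibration("side");h=np.array(c["R"])@P+c["t"];u=np.array(c["intrinsics"])@h;u=(u/u[2]).astype(int);print(u)
x0,y0=max(u[0]-70,0),max(u[1]-60,0)
cv2.imwrite("pics/c4.png",cv2.resize(f["p"][y0:y0+110,x0:x0+140],None,fx=5,fy=5,interpolation=2)[:,:,::-1])
E
```

```text
side white 62 world [ 0.4344 -0.3292  0.2602] tool [-0.0305 -0.0005  0.0511] zrange -0.0116 0.0585 top z 0.2646
t 6.03 tcp [ 0.4373 -0.2771  0.226 ] jaw -3.78 xdir [ 0.003 -0.001 -1.   ] F [-1.41  0.61 -2.53] w 0.0258
[np.float64(0.6101330384896649), np.float64(0.0934371135357212), 0.24] -> [-0.0346  0.3703 -0.9527] [-0.0366  0.0002 -0.0005]
[0.5, -0.12, 0.24] -> [-0.035   0.1308 -0.4021] [-0.0366  0.0002 -0.0005]
[260 215   1]
```

View pics/c4.png

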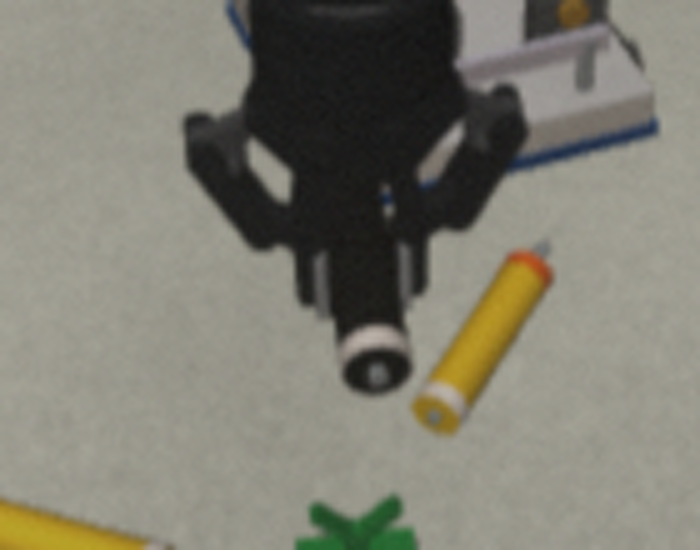

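The roller is held level, its plain end towards the camera at (375,370) in the crop. Next I carry it over the empty place.

Emit:
servo_tool --targets '[{"x": -0.035,"y": 0.13,"z": -0.4,"wx": -0.0366,"wy": 0,"wz": 0},{"x": -0.035,"y": 0.13,"z": -0.4,"wx": -0.0366,"wy": 0,"wz": 0},{"x": -0.035,"y": 0.37,"z": -0.953,"wx": -0.0366,"wy": 0,"wz": -0.0005},{"x": -0.035,"y": 0.37,"z": -0.953,"wx": -0.0366,"wy": 0,"wz": -0.0005},{"x": -0.035,"y": 0.37,"z": -0.953,"wx": -0.0366,"wy": 0,"wz": -0.0005},{"x": -0.035,"y": 0.37,"z": -0.953,"wx": -0.0366,"wy": 0,"wz": -0.0005},{"x": -0.035,"y": 0.37,"z": -0.953,"wx": -0.0366,"wy": 0,"wz": -0.0005},{"x": -0.035,"y": 0.37,"z": -0.953,"wx": -0.0366,"wy": 0,"wz": -0.0005},{"x": -0.035,"y": 0.37,"z": -0.953,"wx": -0.0366,"wy": 0,"wz": -0.0005},{"x": -0.035,"y": 0.37,"z": -0.953,"wx": -0.0366,"wy": 0,"wz": -0.0005},{"x": -0.035,"y": 0.37,"z": -0.953,"wx": -0.0366,"wy": 0,"wz": -0.0005},{"x": -0.035,"y": 0.37,"z": -0.953,"wx": -0.0366,"wy": 0,"wz": -0.0005}]'

```text
clock: 7.52
position: [0.61, 0.0932, 0.2403]
tool_rot: [-0.145, 1.57, -1.553]
force: [0.4, -0.0, -1.2]
grip_width: 0.0255
```

```bash
python3 - <<'E'
from h import *
rollpts("a")
rows([(*mix(0,-.04),.126,9.4)])
E
```

```text
side orange 6 world [0.5924 0.1494 0.2692] tool [-0.029  -0.0082 -0.0583] zrange -0.0616 -0.0545 top z 0.2709
side white 29 world [0.6143 0.0542 0.27  ] tool [-0.0297 -0.0021  0.0392] zrange -0.0876 0.0583 top z 0.2741
top white 60 world [0.6154 0.0399 0.2689] tool [-0.0286 -0.0033  0.0534] zrange 0.03 0.063 top z 0.275
t 7.62 tcp [0.61   0.0934 0.2403] jaw 9.38 xdir [ 0.    -0.001 -1.   ] F [ 0.3  -0.33 -1.12] w 0.0265
[np.float64(0.6101330384896649), np.float64(0.0934371135357212), 0.126] -> [ 2.857e-01  3.000e-04 -2.000e-04] [-0.      0.0001  0.    ]
```

Emit:
servo_tool --targets '[{"x": 0.1,"y": 0,"z": 0,"wx": 0,"wy": 0,"wz": 0},{"x": 0.2,"y": 0,"z": 0,"wx": 0,"wy": 0,"wz": 0},{"x": 0.26,"y": 0,"z": 0,"wx": 0,"wy": 0,"wz": 0},{"x": 0.285,"y": 0,"z": 0,"wx": 0,"wy": 0,"wz": 0},{"x": 0.285,"y": 0,"z": 0,"wx": 0,"wy": 0,"wz": 0},{"x": 0.285,"y": 0,"z": 0,"wx": 0,"wy": 0,"wz": 0}]'

```text
clock: 8.38
position: [0.6106, 0.0934, 0.1274]
tool_rot: [1.124, 1.569, -0.283]
force: [-0.6, 0.5, -1.9]
grip_width: 0.0258
```

```bash
python3 - <<'E'
from h import *
rollpts("b")
rows([(*mix(0,-.02),.126,9.4)])
a=np.radians(YAW);E=np.array([[np.cos(a),-np.sin(a)],[np.sin(a),np.cos(a)]])
for n in("side","top"):
    f=np.load(n+"_b.npz");W=f["W"];p=f["p"].astype(int);M=np.concatenate([(W[...,:2]-O)@E,W[...,2:]],-1);x,y,z=np.moveaxis(M,-1,0)
    for nm,m in(("plain side",(y>-.11)&(y<-.058)&(abs(x)<.03)&(z>.125)&(z<.175)),("sprung side",(y>-.022)&(y<.015)&(abs(x)<.03)&(z>.125)&(z<.175)),("pin",(y>.022)&(y<.055)&(abs(x)<.02)&(z>.125)&(z<.165))):
        q=M[m]
        if len(q)>4: print(n,nm,len(q),"x2,50,98",np.percentile(q[:,0],[2,50,98]).round(4),"y",np.percentile(q[:,1],[2,50,98]).round(4),"z50,95",np.percentile(q[:,2],[50,95]).round(4))
f=np.load("side_b.npz")["p"];g=np.load("top_b.npz")["p"]
c=np.hstack([cv2.resize(f[90:210,220:320],None,fx=4,fy=4,interpolation=2),cv2.resize(g[130:250,120:220],None,fx=4,fy=4,interpolation=2)])
cv2.imwrite("pics/c5.png",c[:,:,::-1])
E
```

```text
side orange 5 world [0.591  0.1467 0.1551] tool [-0.0277 -0.0106 -0.0558] zrange -0.0599 -0.0534 top z 0.1596
side white 31 world [0.6083 0.0494 0.149 ] tool [-0.0216 -0.0094  0.0431] zrange -0.053 0.058 top z 0.1624
top white 55 world [0.6102 0.0396 0.1524] tool [-0.025  -0.0091  0.053 ] zrange 0.0291 0.0635 top z 0.1617
t 8.47 tcp [0.6105 0.0934 0.1273] jaw 9.38 xdir [ 0.001 -0.    -1.   ] F [-0.86  0.47 -1.1 ] w 0.0258
[np.float64(0.6068665192448325), np.float64(0.1131685567678606), 0.126] -> [ 0.0031 -0.0009 -0.0502] [-0.      0.0001 -0.0002]
side plain side 160 x2,50,98 [-0.0135 -0.0035  0.0126] y [-0.1011 -0.0908 -0.0591] z50,95 [0.1553 0.1613]
side sprung side 9 x2,50,98 [-0.0125 -0.0061  0.013 ] y [-0.0201  0.0128  0.0147] z50,95 [0.1553 0.1598]
side pin 5 x2,50,98 [-0.0035 -0.001   0.0024] y [0.034  0.0425 0.0439] z50,95 [0.1488 0.1522]
top plain side 224 x2,50,98 [-0.0143 -0.0042  0.0113] y [-0.1011 -0.0805 -0.059 ] z50,95 [0.1563 0.1624]
top sprung side 41 x2,50,98 [-0.0139 -0.0109 -0.0013] y [-0.0194 -0.0122 -0.0027] z50,95 [0.1532 0.1594]
```

View pics/c5.png

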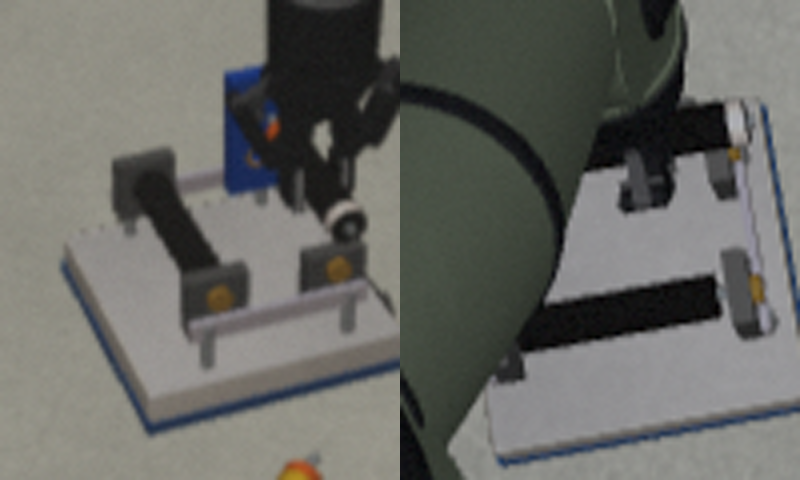

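In the crop, the held roller's plain end (345,220) is above the grey plate (335,265), and its orange end faces the blue plate. The clouds put it within about 1 mm of the centre line. Now a gentle press.

Emit:
servo_tool --targets '[{"x": 0.008,"y": -0.001,"z": -0.025,"wx": 0,"wy": 0,"wz": 0},{"x": 0.016,"y": -0.001,"z": -0.05,"wx": 0,"wy": 0,"wz": 0},{"x": 0.016,"y": -0.001,"z": -0.055,"wx": 0,"wy": 0,"wz": 0},{"x": 0.016,"y": -0.001,"z": -0.06,"wx": 0,"wy": 0,"wz": 0},{"x": 0.016,"y": -0.001,"z": -0.065,"wx": 0,"wy": 0,"wz": 0},{"x": 0.016,"y": -0.001,"z": -0.07,"wx": 0,"wy": 0,"wz": 0},{"x": 0.016,"y": -0.001,"z": -0.07,"wx": 0,"wy": 0,"wz": 0},{"x": 0.016,"y": -0.001,"z": -0.07,"wx": 0,"wy": 0,"wz": 0}]'

```text
clock: 9.48
position: [0.6056, 0.1207, 0.1208]
tool_rot: [1.018, 1.569, -0.389]
force: [-0.3, -2.3, -2.0]
grip_width: 0.0256
```

```bash
cat >> h.py <<'E'
def mf():
    P,R,s=pose();a=np.radians(YAW);E=np.array([[np.cos(a),-np.sin(a)],[np.sin(a),np.cos(a)]]);F=np.array(s["force"])
    print("t",round(s["clock"],2),"roller mix xy",((P[:2]-O)@E).round(4),"axis z",(P[2]+.0191).round(4),"tool x",R[:,0].round(4),"jaw",np.degrees(np.arctan2(R[1,1],R[0,1])).round(2),"Fmix",(F[:2]@E).round(2),F[2].round(2),"mom",np.round(s["moment"],2),"w",round(s["grip_width"],4))
E
python3 -c "from h import *;mf()"
```

```text
t 9.47 roller mix xy [-0.0001 -0.0123] axis z 0.1399 tool x [ 1.4e-03 -6.0e-04 -1.0e+00] jaw 9.37 Fmix [-0.71 -2.18] -2.04 mom [-0.55  0.13  0.07] w 0.0256
```

Emit:
servo_tool --targets '[{"x": 0,"y": 0,"z": -0.005,"wx": 0,"wy": 0,"wz": 0},{"x": 0,"y": 0,"z": -0.01,"wx": 0,"wy": 0,"wz": 0},{"x": 0,"y": 0,"z": -0.015,"wx": 0,"wy": 0,"wz": 0},{"x": 0,"y": 0,"z": -0.02,"wx": 0,"wy": 0,"wz": 0},{"x": 0,"y": 0,"z": -0.02,"wx": 0,"wy": 0,"wz": 0},{"x": 0,"y": 0,"z": -0.02,"wx": 0,"wy": 0,"wz": 0}]'

```text
clock: 10.22
position: [0.6043, 0.1283, 0.1208]
tool_rot: [0.769, 1.569, -0.639]
force: [0.2, -5.9, -2.7]
grip_width: 0.0255
```

```bash
python3 -c "from h import *;mf()"
```

```text
t 10.22 roller mix xy [-0.0001 -0.0047] axis z 0.1399 tool x [ 0.0015 -0.0011 -1.    ] jaw 9.36 Fmix [-0.75 -5.82] -2.74 mom [-1.25 -0.09  0.06] w 0.0255
```

Emit:
servo_tool --targets '[{"x": 0,"y": 0,"z": -0.0025,"wx": 0,"wy": 0,"wz": 0},{"x": 0,"y": 0,"z": -0.005,"wx": 0,"wy": 0,"wz": 0},{"x": 0,"y": 0,"z": -0.005,"wx": 0,"wy": 0,"wz": 0},{"x": 0,"y": 0,"z": -0.005,"wx": 0,"wy": 0,"wz": 0}]'

```text
clock: 10.72
position: [0.604, 0.1298, 0.1209]
tool_rot: [0.589, 1.568, -0.819]
force: [1.2, -5.8, -1.7]
grip_width: 0.0263
```

```bash
python3 -c "
from h import *
mf();bot.grab_frame('side');mf();bot.grab_frame('side');mf()"
```

```text
t 10.72 roller mix xy [-0.0001 -0.0031] axis z 0.14 tool x [ 0.0016 -0.0017 -1.    ] jaw 9.34 Fmix [ 0.18 -5.95] -1.69 mom [-1.36 -0.08  0.09] w 0.0263
t 10.78 roller mix xy [-0.0001 -0.0032] axis z 0.14 tool x [ 0.0016 -0.0017 -1.    ] jaw 9.33 Fmix [-0.76 -5.59] -2.23 mom [-1.37 -0.03  0.  ] w 0.0262
t 10.82 roller mix xy [-0.0001 -0.0032] axis z 0.14 tool x [ 0.0016 -0.0017 -1.    ] jaw 9.33 Fmix [-0.41 -6.6 ] -1.32 mom [-1.42 -0.02  0.05] w 0.0261
```

Emit:
servo_tool --targets '[{"x": 0,"y": 0,"z": -0.0035,"wx": 0,"wy": 0,"wz": 0},{"x": 0,"y": 0,"z": -0.007,"wx": 0,"wy": 0,"wz": 0},{"x": 0,"y": 0,"z": -0.007,"wx": 0,"wy": 0,"wz": 0},{"x": 0,"y": 0,"z": -0.007,"wx": 0,"wy": 0,"wz": 0}]'

```text
clock: 11.32
position: [0.6037, 0.1319, 0.1209]
tool_rot: [0.446, 1.568, -0.962]
force: [-0.3, -8.3, -2.3]
grip_width: 0.0258
```

```bash
python3 - <<'E'
from h import *
mf();rollpts("p");mf()
a=np.radians(YAW);E=np.array([[np.cos(a),-np.sin(a)],[np.sin(a),np.cos(a)]])
for n in("side","top"):
    f=np.load(n+"_p.npz");W=f["W"];M=np.concatenate([(W[...,:2]-O)@E,W[...,2:]],-1);x,y,z=np.moveaxis(M,-1,0)
    m=(y>-.075)&(y<-.025)&(abs(x)<.03)&(z>.122)&(z<.165);q=M[m];
    if len(q)>9: print(n,len(q),np.percentile(q,[2,50,98],axis=0).round(4).tolist())
f=np.load("side_p.npz")["p"];g=np.load("top_p.npz")["p"]
c=np.hstack([cv2.resize(f[90:190,240:320],None,fx=5,fy=5,interpolation=2),cv2.resize(g[130:230,140:220],None,fx=5,fy=5,interpolation=2)])
cv2.imwrite("pics/c6.png",c[:,:,::-1])
E
```

```text
t 11.32 roller mix xy [-0.0001 -0.001 ] axis z 0.14 tool x [ 0.0017 -0.0025 -1.    ] jaw 9.3 Fmix [-1.66 -8.14] -2.27 mom [-1.62  0.    0.09] w 0.0258
side orange 7 world [0.5849 0.1863 0.1489] tool [-0.0282 -0.0097 -0.0567] zrange -0.0595 -0.0524 top z 0.1524
side white 35 world [0.6011 0.0789 0.1364] tool [-0.0154 -0.0111  0.0519] zrange -0.0245 0.0693 top z 0.1562
top white 51 world [0.6057 0.0763 0.1481] tool [-0.0271 -0.007   0.0552] zrange 0.0396 0.0839 top z 0.1574
t 11.43 roller mix xy [-0.0001 -0.001 ] axis z 0.14 tool x [ 0.0017 -0.0025 -1.    ] jaw 9.3 Fmix [-0.99 -6.71] -1.36 mom [-1.55 -0.1   0.05] w 0.0258
side 139 [[-0.0143, -0.0627, 0.1286], [-0.0036, -0.0548, 0.1474], [0.0123, -0.0261, 0.1561]]
top 197 [[-0.0147, -0.0623, 0.1359], [-0.0046, -0.0443, 0.1499], [0.011, -0.0262, 0.157]]
```

View pics/c6.png

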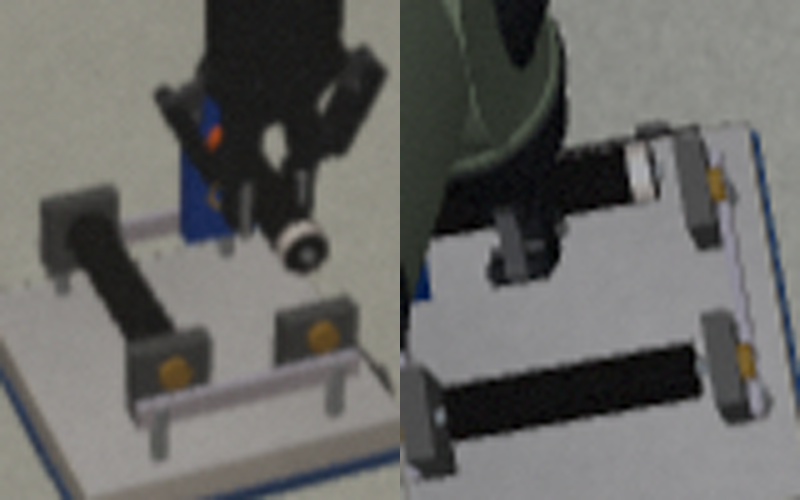

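Emit:
servo_tool --targets '[{"x": 0.0125,"y": 0,"z": -0.0018,"wx": 0,"wy": 0,"wz": 0},{"x": 0.025,"y": 0,"z": -0.0018,"wx": 0,"wy": 0,"wz": 0},{"x": 0.0375,"y": 0,"z": -0.0018,"wx": 0,"wy": 0,"wz": 0},{"x": 0.05,"y": 0,"z": -0.0018,"wx": 0,"wy": 0,"wz": 0},{"x": 0.0575,"y": 0,"z": -0.0018,"wx": 0,"wy": 0,"wz": 0},{"x": 0.0575,"y": 0,"z": -0.0018,"wx": 0,"wy": 0,"wz": 0},{"x": 0.0575,"y": 0,"z": -0.0018,"wx": 0,"wy": 0,"wz": 0}]'

```text
clock: 12.3
position: [0.6041, 0.1319, 0.0982]
tool_rot: [0.602, 1.567, -0.807]
force: [1.4, -7.5, 0.8]
grip_width: 0.0258
```

```bash
python3 -c "
from h import *
mf();bot.grab_frame('side');mf();bot.grab_frame('side');mf()"
```

```text
t 12.3 roller mix xy [ 0.0004 -0.001 ] axis z 0.1173 tool x [ 0.0028 -0.0029 -1.    ] jaw 9.27 Fmix [ 0.12 -7.63] 0.81 mom [-1.28 -0.24 -0.06] w 0.0258
t 12.35 roller mix xy [ 0.0003 -0.001 ] axis z 0.1173 tool x [ 0.0028 -0.003  -1.    ] jaw 9.26 Fmix [ 0.41 -7.84] 2.07 mom [-1.25 -0.22 -0.03] w 0.0258
t 12.4 roller mix xy [ 0.0004 -0.0011] axis z 0.1174 tool x [ 0.0029 -0.003  -1.    ] jaw 9.26 Fmix [-0.91 -7.81] 1.67 mom [-1.33 -0.26 -0.05] w 0.0257
```

Emit:
servo_tool --targets '[{"x": 0.005,"y": 0,"z": -0.0006,"wx": 0,"wy": 0,"wz": 0},{"x": 0.01,"y": 0,"z": -0.0006,"wx": 0,"wy": 0,"wz": 0},{"x": 0.015,"y": 0,"z": -0.0006,"wx": 0,"wy": 0,"wz": 0},{"x": 0.015,"y": 0,"z": -0.0006,"wx": 0,"wy": 0,"wz": 0}]'

```text
clock: 12.9
position: [0.6047, 0.1316, 0.0926]
tool_rot: [0.718, 1.566, -0.692]
force: [1.8, -6.9, 2.0]
grip_width: 0.0259
```

```bash
python3 - <<'E'
from h import *
mf();rollpts("q");mf()
f=np.load("side_q.npz")["p"];g=np.load("top_q.npz")["p"]
c=np.hstack([cv2.resize(f[100:180,250:320],None,fx=5.5,fy=6,interpolation=2),cv2.resize(g[130:210,140:210],None,fx=5.5,fy=6,interpolation=2)])
cv2.imwrite("pics/c7.png",c[:,:,::-1])
E
```

```text
t 12.9 roller mix xy [ 0.0009 -0.0015] axis z 0.1117 tool x [ 0.004  -0.0033 -1.    ] jaw 9.22 Fmix [ 0.61 -7.1 ] 2.05 mom [-1.2  -0.2   0.01] w 0.0259
side orange 6 world [0.5851 0.1841 0.1218] tool [-0.0295 -0.0109 -0.0548] zrange -0.0607 -0.0514 top z 0.1245
side white 120 world [0.5932 0.0886 0.0909] tool [ 0.0018 -0.0183  0.0405] zrange -0.0907 0.089 top z 0.1262
top white 111 world [0.602  0.0586 0.0983] tool [-0.0055 -0.0144  0.0717] zrange 0.0495 0.0878 top z 0.1255
t 13.0 roller mix xy [ 0.0009 -0.0015] axis z 0.1118 tool x [ 0.0041 -0.0033 -1.    ] jaw 9.22 Fmix [ 0.53 -7.06] 1.83 mom [-1.24 -0.21 -0.03] w 0.0258
```

View pics/c7.png

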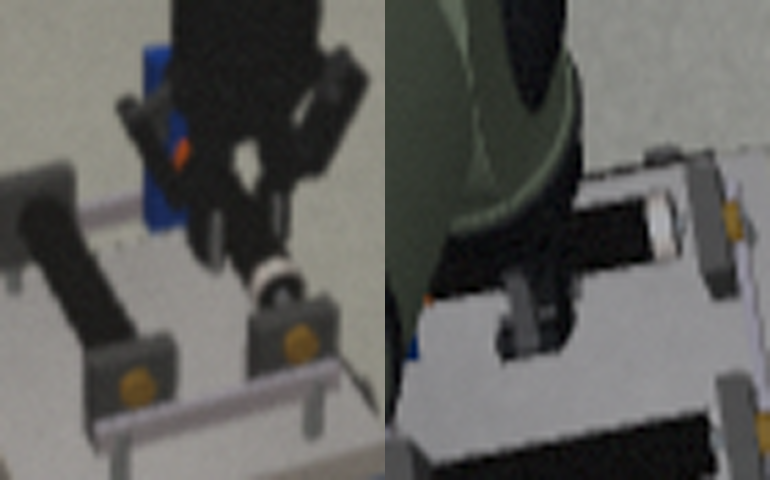

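The plain end now sits behind the grey plate at (278,290), between the faces. I'll correct the 1 mm x drift and carry on down.

Emit:
servo_tool --targets '[{"x": 0.006,"y": -0.0025,"z": -0.0018,"wx": 0,"wy": 0,"wz": 0},{"x": 0.012,"y": -0.0025,"z": -0.0018,"wx": 0,"wy": 0,"wz": 0},{"x": 0.018,"y": -0.0025,"z": -0.0018,"wx": 0,"wy": 0,"wz": 0},{"x": 0.0225,"y": -0.0025,"z": -0.0018,"wx": 0,"wy": 0,"wz": 0},{"x": 0.0225,"y": -0.0025,"z": -0.0018,"wx": 0,"wy": 0,"wz": 0}]'

```text
clock: 13.62
position: [0.6043, 0.1316, 0.084]
tool_rot: [0.8, 1.564, -0.61]
force: [1.4, -7.4, 2.2]
grip_width: 0.0261
```

```bash
python3 -c "
from h import *
mf();bot.grab_frame('side');mf();bot.grab_frame('side');mf()"
```

```text
t 13.62 roller mix xy [ 0.0004 -0.0014] axis z 0.1031 tool x [ 0.0053 -0.0037 -1.    ] jaw 9.19 Fmix [ 0.22 -7.55] 2.17 mom [-1.19 -0.26 -0.03] w 0.0261
t 13.68 roller mix xy [ 0.0004 -0.0014] axis z 0.1031 tool x [ 0.0053 -0.0037 -1.    ] jaw 9.18 Fmix [-0.39 -7.38] 2.02 mom [-1.21 -0.22 -0.03] w 0.0263
t 13.72 roller mix xy [ 0.0005 -0.0014] axis z 0.1032 tool x [ 0.0054 -0.0037 -1.    ] jaw 9.18 Fmix [ 1.16 -6.4 ] 2.18 mom [-1.16 -0.28 -0.01] w 0.0259
```

Emit:
servo_tool --targets '[{"x": 0.004,"y": -0.001,"z": -0.0018,"wx": 0,"wy": 0,"wz": 0},{"x": 0.005,"y": -0.001,"z": -0.0018,"wx": 0,"wy": 0,"wz": 0},{"x": 0.005,"y": -0.001,"z": -0.0018,"wx": 0,"wy": 0,"wz": 0}]'

```text
clock: 14.1
position: [0.6044, 0.1317, 0.0825]
tool_rot: [0.858, 1.563, -0.553]
force: [1.4, -6.9, 3.2]
grip_width: 0.0259
```

```bash
python3 -c "
from h import *
mf();bot.grab_frame('side');mf()"
```

```text
t 14.1 roller mix xy [ 0.0006 -0.0013] axis z 0.1016 tool x [ 0.0066 -0.0041 -1.    ] jaw 9.14 Fmix [ 0.29 -7.01] 3.19 mom [-1.18 -0.2  -0.04] w 0.0259
t 14.15 roller mix xy [ 0.0006 -0.0013] axis z 0.1016 tool x [ 0.0066 -0.004  -1.    ] jaw 9.14 Fmix [ 0.2  -7.04] 3.26 mom [-1.18 -0.19 -0.02] w 0.0259
```

Emit:
servo_tool --targets '[{"x": 0.004,"y": -0.001,"z": -0.0018,"wx": 0,"wy": 0,"wz": 0},{"x": 0.005,"y": -0.001,"z": -0.0018,"wx": 0,"wy": 0,"wz": 0},{"x": 0.005,"y": -0.001,"z": -0.0018,"wx": 0,"wy": 0,"wz": 0}]'

```text
clock: 14.52
position: [0.6045, 0.1318, 0.0809]
tool_rot: [0.904, 1.562, -0.508]
force: [0.6, -6.9, 3.2]
grip_width: 0.0259
```

```bash
python3 -c "
from h import *
mf();bot.grab_frame('side');mf()"
```

```text
t 14.53 roller mix xy [ 0.0007 -0.0012] axis z 0.1 tool x [ 0.0078 -0.0044 -1.    ] jaw 9.1 Fmix [-0.55 -6.88] 3.19 mom [-1.13 -0.14 -0.  ] w 0.0259
t 14.57 roller mix xy [ 0.0007 -0.0012] axis z 0.1 tool x [ 0.0078 -0.0043 -1.    ] jaw 9.1 Fmix [ 0.28 -7.42] 1.62 mom [-1.14 -0.23 -0.03] w 0.0258
```

Emit:
servo_tool --targets '[{"x": 0.004,"y": -0.001,"z": -0.0018,"wx": 0,"wy": 0,"wz": 0},{"x": 0.005,"y": -0.001,"z": -0.0018,"wx": 0,"wy": 0,"wz": 0},{"x": 0.005,"y": -0.001,"z": -0.0018,"wx": 0,"wy": 0,"wz": 0}]'

```text
clock: 14.95
position: [0.6045, 0.1323, 0.0792]
tool_rot: [0.954, 1.561, -0.458]
force: [1.1, -4.7, 2.0]
grip_width: 0.0261
```

```bash
python3 -c "
from h import *
mf();bot.grab_frame('side');mf()"
```

```text
t 14.95 roller mix xy [ 0.0008 -0.0007] axis z 0.0983 tool x [ 0.0089 -0.0044 -1.    ] jaw 9.08 Fmix [ 0.28 -4.79] 2.01 mom [-0.89 -0.25  0.01] w 0.0261
t 15.0 roller mix xy [ 0.0008 -0.0007] axis z 0.0984 tool x [ 0.009  -0.0044 -1.    ] jaw 9.08 Fmix [ 0.11 -5.26] 1.51 mom [-0.88 -0.13  0.01] w 0.0258
```

Emit:
servo_tool --targets '[{"x": 0.004,"y": -0.001,"z": -0.0018,"wx": 0,"wy": 0,"wz": 0},{"x": 0.005,"y": -0.001,"z": -0.0018,"wx": 0,"wy": 0,"wz": 0},{"x": 0.005,"y": -0.001,"z": -0.0018,"wx": 0,"wy": 0,"wz": 0}]'

```text
clock: 15.38
position: [0.6045, 0.1328, 0.0776]
tool_rot: [1.001, 1.56, -0.412]
force: [1.3, -5.5, 1.4]
grip_width: 0.026
```

```bash
python3 -c "
from h import *
mf();rows([(.6,.13,.08,9.4)]);rollpts('r')"
```

```text
t 15.38 roller mix xy [ 0.0009 -0.0002] axis z 0.0967 tool x [ 0.01   -0.0044 -0.9999] jaw 9.06 Fmix [ 0.39 -5.66] 1.44 mom [-0.92 -0.15 -0.  ] w 0.026
t 15.38 tcp [0.6045 0.1328 0.0776] jaw 9.06 xdir [ 0.01  -0.004 -1.   ] F [ 1.31 -5.52  1.44] w 0.026
[0.6, 0.13, 0.08] -> [-0.006  -0.0122  0.0052] [-0.001   0.0009 -0.0015]
side orange 6 world [0.5856 0.1876 0.1063] tool [-0.0291 -0.0098 -0.0569] zrange -0.0594 -0.0517 top z 0.1103
side white 132 world [0.5929 0.0887 0.0855] tool [-0.0078 -0.0184  0.0417] zrange -0.088 0.0895 top z 0.1112
top orange 1 world [0.5829 0.1818 0.0971] tool [-0.0199 -0.0135 -0.0516] zrange -0.0516 -0.0516 top z 0.0971
top white 113 world [0.6007 0.0609 0.092 ] tool [-0.0141 -0.015   0.0705] zrange -0.0803 0.0899 top z 0.111
```

The force fell from 7 N to 5 N at axis height 0.098, so the sprung pin has found its pocket. Next I ease the roller towards the grey plate.

Emit:
servo_tool --targets '[{"x": 0,"y": -0.002,"z": 0.003,"wx": 0,"wy": 0.001,"wz": -0.0015},{"x": 0,"y": -0.002,"z": 0.006,"wx": 0,"wy": 0.001,"wz": -0.0015},{"x": 0,"y": -0.002,"z": 0.009,"wx": 0,"wy": 0.001,"wz": -0.0015},{"x": 0,"y": -0.002,"z": 0.009,"wx": 0,"wy": 0.001,"wz": -0.0015}]'

```text
clock: 15.98
position: [0.6046, 0.1292, 0.0778]
tool_rot: [2.479, 1.57, 1.066]
force: [2.5, -3.7, -0.0]
grip_width: 0.0258
```

```bash
python3 -c "
from h import *
mf();bot.grab_frame('side');mf();bot.grab_frame('side');mf()"
```

```text
t 15.97 roller mix xy [ 0.0003 -0.0038] axis z 0.0969 tool x [ 3.e-04  5.e-04 -1.e+00] jaw 9.04 Fmix [ 1.89 -4.05] -0.01 mom [-0.61 -0.48 -0.14] w 0.0258
t 16.02 roller mix xy [ 0.0003 -0.0038] axis z 0.0968 tool x [ 2.e-04  5.e-04 -1.e+00] jaw 9.05 Fmix [ 2.16 -4.16] -0.71 mom [-0.64 -0.52 -0.12] w 0.0258
t 16.07 roller mix xy [ 0.0003 -0.0037] axis z 0.0968 tool x [ 1.e-04  5.e-04 -1.e+00] jaw 9.05 Fmix [ 1.74 -4.68] -0.44 mom [-0.62 -0.56 -0.15] w 0.0258
```

Emit:
servo_tool --targets '[{"x": 0,"y": 0.002,"z": 0.002,"wx": 0,"wy": 0,"wz": 0},{"x": 0,"y": 0.002,"z": 0.004,"wx": 0,"wy": 0,"wz": 0},{"x": 0,"y": 0.002,"z": 0.006,"wx": 0,"wy": 0,"wz": 0},{"x": 0,"y": 0.002,"z": 0.006,"wx": 0,"wy": 0,"wz": 0}]'

```text
clock: 16.58
position: [0.6054, 0.127, 0.0776]
tool_rot: [-2.649, 1.57, 2.222]
force: [-1.0, -3.6, -0.1]
grip_width: 0.0262
```

```bash
python3 -c "
from h import *
mf();bot.grab_frame('side');mf();bot.grab_frame('side');mf()"
```

```text
t 16.57 roller mix xy [ 0.0008 -0.0061] axis z 0.0967 tool x [-3.e-04  4.e-04 -1.e+00] jaw 9.05 Fmix [-1.61 -3.34] -0.06 mom [-0.56  0.16  0.11] w 0.0262
t 16.62 roller mix xy [ 0.0009 -0.0061] axis z 0.0968 tool x [-2.e-04  5.e-04 -1.e+00] jaw 9.06 Fmix [-0.79 -3.57] 0.26 mom [-0.58  0.18  0.11] w 0.0257
t 16.68 roller mix xy [ 0.0009 -0.006 ] axis z 0.0968 tool x [-2.e-04  5.e-04 -1.e+00] jaw 9.06 Fmix [-1.87 -2.77] -0.19 mom [-0.6   0.15  0.13] w 0.0259
```

Emit:
servo_tool --targets '[{"x": 0,"y": -0.001,"z": 0.002,"wx": 0,"wy": 0,"wz": 0},{"x": 0,"y": -0.001,"z": 0.004,"wx": 0,"wy": 0,"wz": 0},{"x": 0,"y": -0.001,"z": 0.004,"wx": 0,"wy": 0,"wz": 0}]'

```text
clock: 17.05
position: [0.6055, 0.1255, 0.0777]
tool_rot: [2.676, 1.57, 1.263]
force: [1.4, -2.6, -2.0]
grip_width: 0.0261
```

```bash
python3 - <<'E'
from h import *
mf();rollpts("s");mf()
f=np.load("side_s.npz")["p"];g=np.load("top_s.npz")["p"]
c=np.hstack([cv2.resize(f[100:180,250:320],None,fx=5.5,fy=6,interpolation=2),cv2.resize(g[130:210,140:210],None,fx=5.5,fy=6,interpolation=2)])
cv2.imwrite("pics/c8.png",c[:,:,::-1])
E
```

```text
t 17.05 roller mix xy [ 0.0007 -0.0077] axis z 0.0968 tool x [ 2.e-04  6.e-04 -1.e+00] jaw 9.05 Fmix [ 0.92 -2.76] -1.99 mom [-0.36 -0.29 -0.08] w 0.0261
side orange 6 world [0.5866 0.1782 0.1053] tool [-0.0275 -0.0104 -0.055 ] zrange -0.0572 -0.0501 top z 0.1085
side white 130 world [0.594 0.072 0.085] tool [-0.0073 -0.0198  0.051 ] zrange -0.0944 0.0838 top z 0.1117
top white 128 world [0.5974 0.0543 0.0904] tool [-0.0127 -0.0192  0.0689] zrange 0.0211 0.0826 top z 0.1094
t 17.15 roller mix xy [ 0.0006 -0.0076] axis z 0.0968 tool x [ 0.e+00  6.e-04 -1.e+00] jaw 9.05 Fmix [ 0.56 -2.37] -1.49 mom [-0.39 -0.26 -0.05] w 0.0257
```

View pics/c8.png

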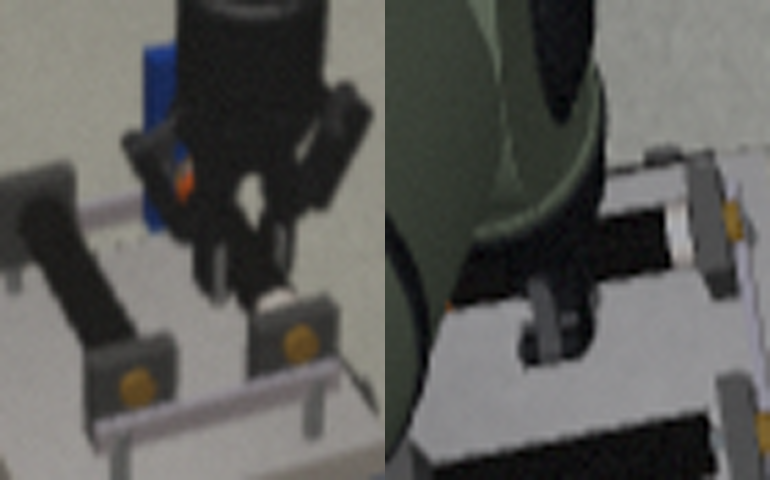

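In the top crop the white collar (680,235) is almost at the grey plate face (693). The plain pin must be inside its pocket. One last small push home.

Emit:
servo_tool --targets '[{"x": 0,"y": -0.001,"z": 0.002,"wx": 0,"wy": 0,"wz": 0},{"x": 0,"y": -0.001,"z": 0.004,"wx": 0,"wy": 0,"wz": 0},{"x": 0,"y": -0.001,"z": 0.005,"wx": 0,"wy": 0,"wz": 0}]'

```text
clock: 17.52
position: [0.6053, 0.1245, 0.0777]
tool_rot: [3.051, 1.569, 1.639]
force: [0.1, 6.9, -0.3]
grip_width: 0.0258
```

```bash
python3 -c "
from h import *
mf();bot.grab_frame('side');mf();bot.grab_frame('side');mf()"
```

```text
t 17.52 roller mix xy [ 0.0003 -0.0086] axis z 0.0968 tool x [-1.0e-04  1.7e-03 -1.0e+00] jaw 9.1 Fmix [1.26 6.79] -0.25 mom [1.32 0.01 0.04] w 0.0258
t 17.57 roller mix xy [ 0.0003 -0.0086] axis z 0.0968 tool x [-1.0e-04  1.7e-03 -1.0e+00] jaw 9.1 Fmix [0.66 5.7 ] -0.22 mom [ 1.14 -0.02 -0.  ] w 0.0258
t 17.62 roller mix xy [ 0.0003 -0.0086] axis z 0.0968 tool x [-2.0e-04  1.7e-03 -1.0e+00] jaw 9.1 Fmix [1.07 6.8 ] -1.19 mom [ 1.08 -0.05 -0.02] w 0.0255
```

Emit:
servo_tool --targets '[{"x": 0,"y": 0,"z": -0.001,"wx": 0,"wy": 0,"wz": 0},{"x": 0,"y": 0,"z": -0.001,"wx": 0,"wy": 0,"wz": 0},{"x": 0,"y": 0,"z": -0.001,"wx": 0,"wy": 0,"wz": 0}]' --squeeze 20

```text
clock: 18.0
position: [0.6052, 0.1246, 0.0777]
tool_rot: [3.026, 1.569, 1.614]
force: [1.3, -1.7, -1.5]
grip_width: 0.026
```

Emit:
servo_tool --targets '[{"x": 0,"y": 0,"z": 0,"wx": 0,"wy": 0,"wz": 0},{"x": 0,"y": 0,"z": 0,"wx": 0,"wy": 0,"wz": 0},{"x": 0,"y": 0,"z": 0,"wx": 0,"wy": 0,"wz": 0},{"x": 0,"y": 0,"z": 0,"wx": 0,"wy": 0,"wz": 0},{"x": 0,"y": 0,"z": 0,"wx": 0,"wy": 0,"wz": 0},{"x": 0,"y": 0,"z": 0,"wx": 0,"wy": 0,"wz": 0},{"x": 0,"y": 0,"z": 0,"wx": 0,"wy": 0,"wz": 0},{"x": 0,"y": 0,"z": 0,"wx": 0,"wy": 0,"wz": 0}]' --grip 1

```text
clock: 19.0
position: [0.6052, 0.1246, 0.0777]
tool_rot: [3.093, 1.569, 1.681]
force: [0.7, 0.1, -1.0]
grip_width: 0.0856
```

Emit:
servo_tool --targets '[{"x": -0.03,"y": 0,"z": 0,"wx": 0,"wy": 0,"wz": 0},{"x": -0.08,"y": 0,"z": 0,"wx": 0,"wy": 0,"wz": 0},{"x": -0.15,"y": 0,"z": 0,"wx": 0,"wy": 0,"wz": 0},{"x": -0.3,"y": 0,"z": 0,"wx": 0,"wy": 0,"wz": 0},{"x": -0.45,"y": 0,"z": 0,"wx": 0,"wy": 0,"wz": 0},{"x": -0.45,"y": 0,"z": 0.4,"wx": 0,"wy": 0,"wz": 0},{"x": -0.45,"y": 0,"z": 0.8,"wx": 0,"wy": 0,"wz": 0},{"x": -0.45,"y": 0,"z": 0.8,"wx": 0,"wy": 0,"wz": 0},{"x": -0.45,"y": 0,"z": 0.8,"wx": 0,"wy": 0,"wz": 0},{"x": -0.45,"y": 0,"z": 0.8,"wx": 0,"wy": 0,"wz": 0}]'

```text
clock: 20.25
position: [0.6547, -0.1862, 0.2591]
tool_rot: [2.16, 1.569, 0.748]
force: [0.2, 1.1, 0.4]
grip_width: 0.0852
```

```bash
python3 - <<'E'
from h import *
a=np.radians(YAW);E=np.array([[np.cos(a),-np.sin(a)],[np.sin(a),np.cos(a)]]);I=[]
for n in("side","top"):
    p,d=bot.grab_frame(n);W=cloud(n,d);M=np.concatenate([(W[...,:2]-O)@E,W[...,2:]],-1);x,y,z=np.moveaxis(M,-1,0);q=p.astype(int)
    for nm,x0 in(("loose",0),("other",-.09)):
        m=(d>0)&(abs(x-x0)<.03)&(y>-.052)&(y<.042)&(z>.085)&(z<.13);Q=M[m];c=np.polyfit(Q[:,1],Q[:,0],1);k=np.polyfit(Q[:,1],Q[:,2],1)
        print(n,nm,m.sum(),"x",np.percentile(Q[:,0],[2,50,98]).round(4),"z",np.percentile(Q[:,2],[50,95]).round(4),"slopes",c[0].round(3),k[0].round(3))
    for nm,m in(("orange",(q[...,0]>q[...,1]+50)),("white",(q[...,0]>100)&(abs(q[...,0]-q[...,2])<35))):
        m=m&(d>0)&(abs(x)<.02)&(abs(y)<.07)&(z>.085)&(z<.13);Q=M[m]
        if m.sum()>3: print(n,nm,m.sum(),Q.mean(0).round(4),"y",np.percentile(Q[:,1],[3,97]).round(4))
    I.append(cv2.resize(p[100:200,225:325] if n=="side" else p[140:240,125:225],(400,400),interpolation=2))
cv2.imwrite("pics/c9.png",np.hstack(I)[:,:,::-1]);mf()
E
```

```text
side loose 198 x [-0.0138 -0.0055  0.0112] z [0.1081 0.1123] slopes 0.002 -0.002
side other 210 x [-0.1028 -0.094  -0.078 ] z [0.1097 0.1137] slopes -0.007 -0.006
side orange 16 [-0.0046  0.0454  0.1093] y [0.0404 0.0491]
side white 27 [ 0.0024 -0.0553  0.1096] y [-0.0688 -0.0042]
top loose 448 x [-0.0144 -0.0042  0.0113] z [0.1066 0.1122] slopes 0.006 0.006Traceback (most recent call last):
  File "<stdin>", line 6, in <module>
    raise TypeError("expected non-empty vector for x")
TypeError: expected non-empty vector for x
```

```bash
python3 - <<'E'
from h import *
p,_=bot.grab_frame("side");g,_=bot.grab_frame("top")
cv2.imwrite("pics/c9.png",np.hstack([cv2.resize(p[90:190,235:335],(400,400)),cv2.resize(g[140:240,125:225],(400,400))])[:,:,::-1]);mf()
E
```

```text
t 20.45 roller mix xy [-0.0021 -0.3226] axis z 0.2775 tool x [ 6.0e-04  1.1e-03 -1.0e+00] jaw 8.95 Fmix [0.38 1.05] 0.06 mom [ 0.01 -0.04  0.01] w 0.0858
```

View pics/c9.png

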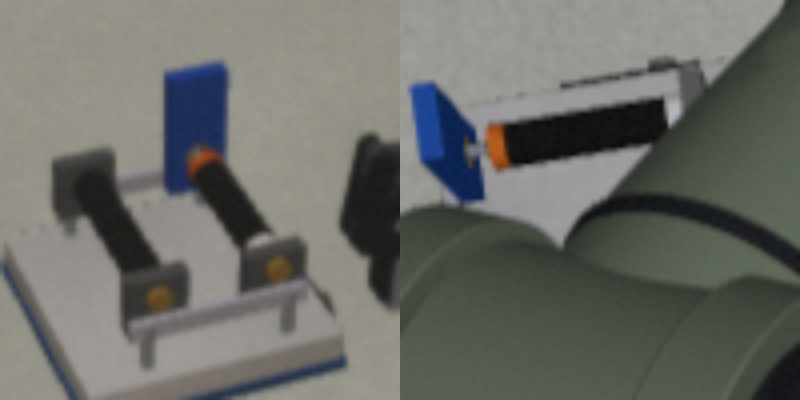

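The roller sits level between the plates. Its sprung pin is in the blue plate's pocket at (470,150), its plain end is at the grey plate, and the gripper is clear.

```bash
python3 -c "
from workcell import bot
print(bot.job_done())"
```

```text
the job is handed in; nothing more can be done
None
```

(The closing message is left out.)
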